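# Load coupon plates on a dry-gas purge station and set the valve

## Task

Shut the station's gas valve, then take the lid off (the rubber mat is a free place for it) and stack all the coupon plates that are lying on the table on the seat, in any order, each with its chamfered corner over the seat's chamfered corner and its skirt fully down on the one below. Put the lid on top of the stack the same way round, fully down, and only then open the valve until its handle lies right over the set pointer; leave the pot, the black tile and the red chuck where they are.

Things in the scene. Friction and masses are not known exactly. Their poses are not given: they have to be found in the camera images.
- seat (a point): Centre of the fixed station's seat, on the flat pedestal top 28 mm above the table. Pedestal 84 x 50 mm, on it a boss 70 x 36 mm, 5 mm high, sides slightly tapered; both have one corner chamfered, at +x +y. x runs along the long side and along the station's slab (270 x 110 x 16 mm), away from the valve, which is 165 mm off in -x; z up.
- seat_corner (a point): Middle of the seat's chamfered edge, at pedestal-top level, 33 mm along +x and 16 mm along +y from the seat's centre. The chamfer cuts 18 mm off each side.
- valve_axis (a point): Point on the vertical axis of the ball valve at the station's other end, at the middle height of its handle, 112 mm above the table. Valve block 46 x 46 mm, its collar 70 mm above the table.
- valve_handle (a joint): Angle of the valve's lever handle, rad: 0 = shut (handle square to the slab, pointing to the robot's side, along +y of the seat; end stop), growing counter-clockwise seen from above to 1.57 = wide open (along the slab, away from the seat; end stop). Stays where it is left (friction about 0.08 N m).
- handle_grip (a point): Middle of the valve handle's black sleeve, 55 mm from the valve axis: sleeve 50 mm long, 14 mm wide, 22 mm high (101 to 123 mm above the table), upright sides. x points outward along the handle, z up.
- pointer_tip (a point): Tip of the flat steel set pointer below the handle: fixed, 10 mm wide, ending in an arrowhead 104 mm from the valve axis, 72 mm above the table, so the tip shows beyond the 80 mm long handle. x points outward from the valve axis along the pointer, z up. Where it points differs from start to start.
- lid_grip (a point): Centre of the lid's grip rib, 32 mm above its underside. Grey lid: skirt 84 x 50 mm, hollow 14 mm deep, same play and chamfered corner (+x +y) as the plates; flat top 22 mm above the underside; upright rib along x, 54 mm long, 14 mm wide, 22 to 42 mm above the underside. z up, 120 g. It starts on the seat.
- mat_top (a point): Centre of the top of a thin dark rubber mat (fixed, 70 x 110 mm, long side across, 2 mm high) on the table between a case on its left and a tester on its right, a free place to set the lid down meanwhile. Lay the lid along the mat's y axis and grip it with the fingers in front of and behind the rib: 100 mm are free in front and behind, 90 mm to either side of the centre.
- lid_corner (a point): Middle of the chamfered edge of the lid's skirt, 9 mm above its underside.
- plate_a_mid (a point): Centre of a coupon plate, 9 mm above its underside (1 of up to 4 alike). Grey, 84 (x) x 50 mm; skirt 18 mm high, upright walls 5 mm thick; deck 70 x 36 mm rises 5 mm more, with 3 bright coupons. Hollow below (74 x 40, 7 deep): drops over boss or deck with 2 mm play a side, skirt resting on skirt, so each adds 18 mm; not if turned end for end. Chamfered corner at +x +y; z up. 110 g.
- plate_a_corner (a point): Middle of this plate's chamfered edge, 9 mm above its underside, 33 mm along its +x and 16 mm along its +y.
- plate_b_mid (a point): Centre of a coupon plate, 9 mm above its underside (1 of up to 4 alike). Grey, 84 (x) x 50 mm; skirt 18 mm high, upright walls 5 mm thick; deck 70 x 36 mm rises 5 mm more, with 3 bright coupons. Hollow below (74 x 40, 7 deep): drops over boss or deck with 2 mm play a side, skirt resting on skirt, so each adds 18 mm; not if turned end for end. Chamfered corner at +x +y; z up. 110 g.
- plate_b_corner (a point): Middle of this plate's chamfered edge, 9 mm above its underside, 33 mm along its +x and 16 mm along its +y.
- plate_c_mid (a point): Centre of a coupon plate, 9 mm above its underside (1 of up to 4 alike). Grey, 84 (x) x 50 mm; skirt 18 mm high, upright walls 5 mm thick; deck 70 x 36 mm rises 5 mm more, with 3 bright coupons. Hollow below (74 x 40, 7 deep): drops over boss or deck with 2 mm play a side, skirt resting on skirt, so each adds 18 mm; not if turned end for end. Chamfered corner at +x +y; z up. 110 g.
- plate_c_corner (a point): Middle of this plate's chamfered edge, 9 mm above its underside, 33 mm along its +x and 16 mm along its +y.
- plate_d_mid (a point): Centre of a coupon plate, 9 mm above its underside (1 of up to 4 alike). Grey, 84 (x) x 50 mm; skirt 18 mm high, upright walls 5 mm thick; deck 70 x 36 mm rises 5 mm more, with 3 bright coupons. Hollow below (74 x 40, 7 deep): drops over boss or deck with 2 mm play a side, skirt resting on skirt, so each adds 18 mm; not if turned end for end. Chamfered corner at +x +y; z up. 110 g.
- plate_d_corner (a point): Middle of this plate's chamfered edge, 9 mm above its underside, 33 mm along its +x and 16 mm along its +y.
- parts_pot: Bystander: white pot with green lid, 45 mm across, 43 mm high; origin under its centre.
- gloss_tile: Bystander: black reference tile in its frame, 62 x 88 x 13 mm, lying flat; origin under its centre.
- chuck: Bystander: small red chuck, 14 x 58 x 14 mm, lying; origin under its centre.

How it is judged:
By the outcome, as a careful person would: the job done as asked, in the order asked, and still so for the second after the job is handed in, with the robot touching nothing.
Of plate_a, plate_b, plate_c, plate_d only 2 to 4 are there at a start; the rules pass over those that are not, and their reading is None.
At some moment in a run one of plate_a, plate_b, plate_c, plate_d may be knocked a few centimetres aside while the robot is not near it.
Once in a run the grip may slacken for a moment while it holds something.
It also fails if it takes over 210 s, if anything falls off the work surface, if the arm or the gripper's body presses on something with over 40 N, if the wrist force passes 120 N, or if a joint passes its speed limit or range.

## Robot

A 7-joint arm with a two-finger parallel gripper is mounted at the origin on a cart in front of the work surface, level with it; the furniture and walls round the work are solid. World frame = base frame: x ahead of the robot, y to its left, z up, the work surface at z = 0. Lengths are in m, angles in rad, forces in N, time in s.
With the tool pointing down it reaches from about 0.425 to 0.925 m from the base axis. Payload 6.8 kg.
Tool frame: the origin (TCP) lies at the very end of the fingers, on their centre line; the grasp point (between the pads) lies 19 mm behind it; y points along the fingers, x is the direction in which the jaws open and shut, and the axes are right-handed (so a half turn about y gives the same grasp; the last joint's range is limited). The gripper opens to 88 mm and grips with 3 to 60 N. Pads are 20 mm wide; open, the fingers measure 115 mm over their backs; the gripper's body (75 mm by 178 mm) begins 61 mm behind the grasp point.
Start: joints at [1.119, 0.477, 0.022, 1.555, -0.011, 1.109, -0.083], TCP at [0.228, -0.636, 0.223] pointing down, gripper open.
Joint ranges: [-2.96, 2.96], [-0.34, 2.1], [-1.41, 1.46], [0.24, 2.44], [-1.37, 4.51], [0.17, 1.92], [-2.96, 2.96]. Speed limits (rad/s): [2.39, 2.39, 3.14, 3.14, 3.14, 3.14, 3.14].

## Interface

Orientations are given as [roll, pitch, yaw] about the fixed x, y, z axes, in that order (R = Rz(yaw) Ry(pitch) Rx(roll)).
In Python, from rig import env gives the robot as it stands. The module is installed in compiled form; this text tells all that it offers. Calls block until the motion is done:
- env.goto(position, orientation): joint-space move of the TCP to a pose.
- env.movel(position, attitude=None, v=0.15, stop_force=None): straight line of the TCP; attitude=None keeps the orientation; v is the mean speed in m/s. With stop_force (N) it stops when the force on the tool has changed by that much, and returns True; else False.
- env.set_joints(angles): joint-space move.
- env.ungrasp() and env.clamp(force=None): open the fingers fully, or close them until they stop; force is the grip in N (None keeps the last).
- env.hold(seconds).
- env.inverse_kinematics(position, orientation): joint angles nearest the present ones, or None.
- env.get_state(): the state.
- env.grab_frame(name): name is "scene" or "top" or "wrist"; returns a dict with "frame" (400x640x3 uint8, blue, green, red), "range_z" (400x640 float32, m along the optical axis (not along the pixel's ray), 0 where there is no reading), "fx", "fy", "cx", "cy" (pixels), "rvec" (rotation vector, rad) and "tvec" (3), from world to camera coordinates, as OpenCV has them; the wrist camera has in their place "hand_eye" (4x4, takes a point from camera to tool coordinates, whose origin is the TCP and whose axes are the tool frame's). Camera axes: x right, y down, z forward; pixel columns grow to the right and rows downward; lengths in m; the calibration is good to about 2 mm. A picture is of the moment at which its call begins: read the wrist's pose just before it.
A pose or a line that the arm cannot do raises env.MotionError and nothing moves.
- env.sign_off(): hands the job in, once; it reports no verdict.
The state is a dict: "time_s": time; "joint_positions": joint angles; "qd": joint speeds; "joint_efforts": joint torques, N m; "position": TCP position; "tool_rot": TCP orientation; "wrist_force": force on the tool from outside, world axes, zero at the start; "torque": the same for the moment, N m; "finger_gap": finger opening in m.
Only numpy, scipy, OpenCV 4.12 (cv2) and the standard library are available. Lean on these libraries where they do the work, as an engineer would, in place of code of your own. Each camera call takes 0.05 s, during which the arm holds its last target.

## Working session

There is one attempt and no reset: what is moved stays moved. The work goes in short steps, each a Python script; the robot and the scene stay as the last script left them, time stands still between calls to the robot, and variables do not carry over. Pictures are saved under pics/ and viewed, and the job is handed in when it is done.

```bash
ls; mkdir -p pics
python3 - <<'E'
from rig import env
import cv2,numpy as np
s=env.get_state()
for k,v in s.items(): print(k,v)
for n in ["scene","top","wrist"]:
    f=env.grab_frame(n)
    cv2.imwrite(f"pics/a_{n}.png",f["frame"])
    np.savez(f"pics/a_{n}.npz",**f)
    print(n,{k:v for k,v in f.items() if k not in("frame","range_z")})
E
```

```text
pics
time_s 0.0
joint_positions [ 1.11890862  0.47774839  0.02237226  1.55640151 -0.01151178  1.10931314
 -0.08307303]
qd [-0.00052697 -0.00087012  0.00015212 -0.00137901  0.00018292 -0.00116114
  0.00203645]
joint_efforts [-4.33843979e-04 -5.82846236e+01  1.53449211e+00 -2.72603542e+01
 -5.43059106e-02  1.70332950e-02  1.61854455e-04]
position [ 0.22728776 -0.63496462  0.22173812]
tool_rot [-1.57092798  0.00173684 -1.22699379]
wrist_force [ 0.02919113 -0.09075951  0.10856648]
torque [-0.01865484  0.03066814 -0.0410335 ]
finger_gap 0.08794788660027175
scene {'fx': 508.66712988958295, 'fy': 508.66712988958295, 'cx': 321.7712541860551, 'cy': 206.3849195660095, 'rvec': array([ 2.40062215,  0.36531621, -0.11843401]), 'tvec': array([-0.48781587,  0.00614792,  2.20889931])}
top {'fx': 375.3354099265096, 'fy': 375.3354099265096, 'cx': 315.50860364395794, 'cy': 197.28880708219, 'rvec': array([ 2.10956988, -2.15494893,  0.17402741]), 'tvec': array([0.05605018, 0.47521598, 1.21233203])}
wrist {'fx': 319.48273413523583, 'fy': 319.48273413523583, 'cx': 319.70258095809635, 'cy': 195.47842021901135, 'hand_eye': array([[ 9.99999631e-01, -3.16441333e-04,  7.98413227e-04,
        -1.33926081e-05],
       [-8.55924138e-04, -2.90720031e-01,  9.56807782e-01,
        -1.61751690e-01],
       [-7.06588119e-05, -9.56808112e-01, -2.90720194e-01,
         7.95347463e-02],
       [ 0.00000000e+00,  0.00000000e+00,  0.00000000e+00,
         1.00000000e+00]])}
```

View pics/a_scene.png

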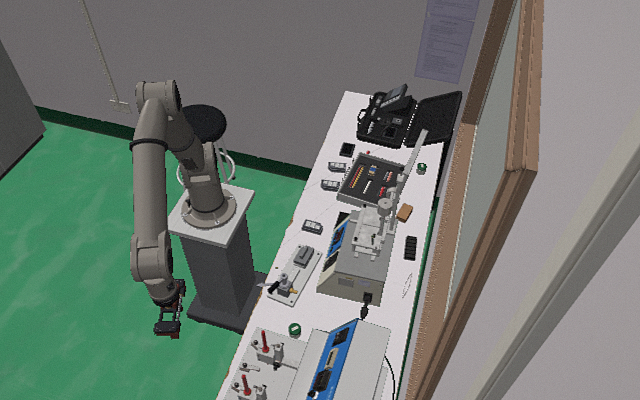

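View pics/a_top.png

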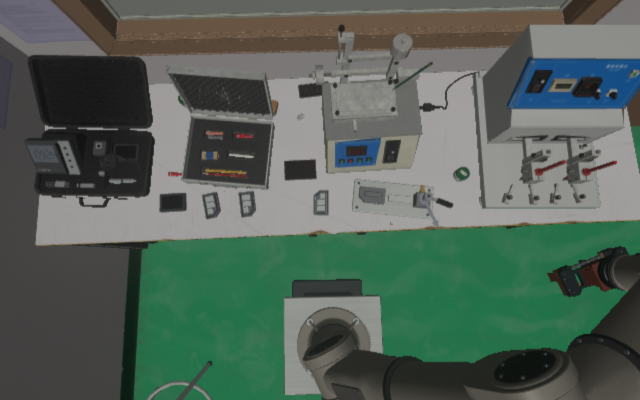

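View pics/a_wrist.png

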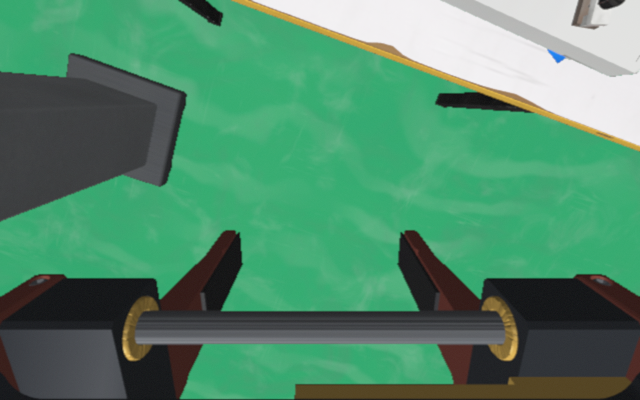

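Run:
```python
import cv2,numpy as np
d=np.load("pics/a_top.npz");im=d["frame"]
c=im[155:235,150:480]
cv2.imwrite("pics/b1.png",cv2.resize(im[155:230,150:340],None,fx=4.2,fy=4.2,interpolation=cv2.INTER_CUBIC))
cv2.imwrite("pics/b2.png",cv2.resize(im[150:230,340:480],None,fx=5.5,fy=5.5,interpolation=cv2.INTER_CUBIC))
R=cv2.Rodrigues(d["rvec"])[0];t=d["tvec"]
z=d["range_z"].astype(float)
u,v=np.meshgrid(np.arange(640),np.arange(400))
P=np.stack([(u-d["cx"])/d["fx"]*z,(v-d["cy"])/d["fy"]*z,z],-1)
W=(P-t)@R
np.save("pics/a_topW.npy",W)
for n,(a,b) in dict(tile=(173,202),chuck=(178,174),p1=(211,205),p2=(247,203),p3=(321,202),mat=(300,170),lid=(375,195),valve=(422,197),sleeve=(445,203),slab=(400,190),pot=(461,174),table=(280,225),case=(230,150),tester=(370,152)).items(): print(n,W[b,a].round(3))
```

```text
tile [0.476 0.535 0.005]
chuck [0.574 0.521 0.009]
p1 [0.461 0.4   0.021]
p2 [0.464 0.276 0.03 ]
p3 [0.463 0.028 0.022]
mat [0.58  0.098 0.003]
lid [ 0.475 -0.148  0.067]
valve [ 0.464 -0.299  0.073]
sleeve [ 0.436 -0.355  0.122]
slab [ 0.5   -0.243  0.014]
pot [ 0.545 -0.445  0.04 ]
table [0.39  0.169 0.001]
case [0.647 0.335 0.038]
tester [ 0.602 -0.129  0.13 ]
```

View pics/b1.png

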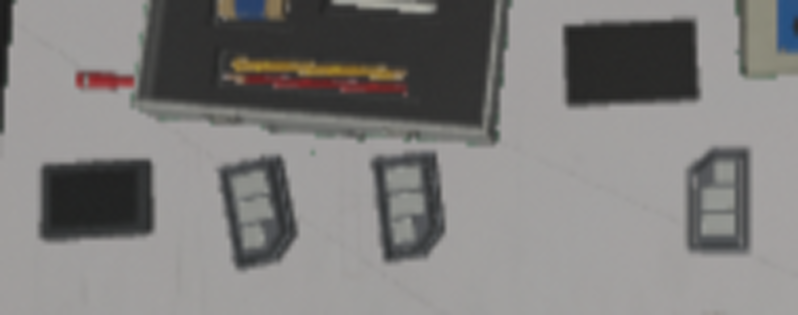

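View pics/b2.png

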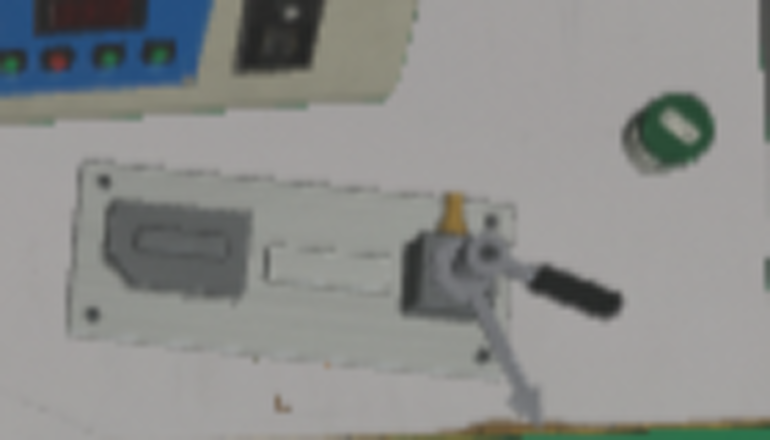

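```bash
cat > h.py <<'E'
from rig import env
import cv2,numpy as np
from scipy.spatial.transform import Rotation as Ro
def att(yaw): return [-np.pi/2,0,yaw]
def st(): return env.get_state()
def cloud(f,Rw=None,tw=None):
    z=f["range_z"].astype(float)
    u,v=np.meshgrid(np.arange(z.shape[1]),np.arange(z.shape[0]))
    P=np.stack([(u-f["cx"])/f["fx"]*z,(v-f["cy"])/f["fy"]*z,z],-1)
    if "hand_eye" in f:
        H=f["hand_eye"]; P=P@H[:3,:3].T+H[:3,3]
        W=P@Rw.T+tw
    else:
        R=cv2.Rodrigues(np.array(f["rvec"]))[0]; W=(P-f["tvec"])@R
    W[z<=0]=np.nan
    return W
def wrist(name=None):
    s=st(); f=env.grab_frame("wrist")
    R=Ro.from_euler("xyz",s["tool_rot"]).as_matrix()
    W=cloud(f,R,np.array(s["position"]))
    if name: cv2.imwrite(f"pics/{name}.png",f["frame"]); np.savez(f"pics/{name}.npz",W=W,im=f["frame"],R=R,t=s["position"])
    return f,W
def top(name=None):
    f=env.grab_frame("top"); W=cloud(f)
    if name: cv2.imwrite(f"pics/{name}.png",f["frame"])
    return f,W
def rep(m=""):
    s=st(); print(m,"t%.1f"%s["time_s"],np.round(s["position"],4),"rot",np.round(s["tool_rot"],3),"F",np.round(s["wrist_force"],1),"gap %.4f"%s["finger_gap"])
def rect(W,c,r,zlo,zhi):
    """min-area rect of points in height band near c. returns center, long-axis yaw, size, n"""
    m=(W[...,2]>zlo)&(W[...,2]<zhi)&(np.hypot(W[...,0]-c[0],W[...,1]-c[1])<r)
    p=W[m][:,:2]
    (cx,cy),(w,h),a=cv2.minAreaRect((p*1000).astype(np.float32))
    a=np.radians(a)
    if w<h: w,h=h,w; a+=np.pi/2
    return np.array([cx,cy])/1000,a,(w,h),p
E
python3 - <<'E'
from h import *
for n,p in dict(seat=(.475,-.15,.06),seathi=(.475,-.15,.25),shut=(.41,-.3,.1),handle=(.436,-.355,.1),mat=(.58,.098,.03),p1=(.461,.4,.003),p2=(.464,.276,.003),p3=(.463,.028,.003)).items():
    print(n,end=": ")
    for y in range(-180,180,30):
        q=env.inverse_kinematics(p,att(np.radians(y)))
        print(y,None if q is None else np.round(q[[0,4,6]],1) ,end=" ")
    print()
E
```

```text
seat: -180 [ 0.  -0.1 -2.8] -150 [ 0.1 -0.  -2.4] -120 [ 0.2  0.  -1.9] -90 [ 0.3  0.1 -1.5] -60 [ 0.4  0.2 -1. ] -30 [ 0.5  0.2 -0.6] 0 [ 0.5  0.3 -0.1] 30 [0.6 0.4 0.4] 60 [0.6 0.4 0.9] 90 [0.7 0.4 1.3] 120 [1.1 0.9 1.5] 150 [1.1 0.9 2. ] 
seathi: -180 [-0.9 -0.4 -2.5] -150 [ 0.3  0.  -2.5] -120 [ 0.3  0.  -1.9] -90 [ 0.4  0.1 -1.4] -60 [ 0.5  0.1 -0.9] -30 [ 0.5  0.1 -0.4] 0 [0.6 0.1 0.1] 30 [0.7 0.1 0.6] 60 [0.7 0.1 1.1] 90 [0.8 0.2 1.6] 120 [1.1 0.4 1.9] 150 [1.1 0.4 2.5] 
shut: -180 [ 0.3 -0.2 -2.5] -150 [ 0.4 -0.1 -2. ] -120 [ 0.5 -0.  -1.6] -90 [ 0.6  0.  -1.1] -60 [ 0.6  0.1 -0.6] -30 [ 0.7  0.1 -0.1] 0 [0.8 0.2 0.3] 30 [0.9 0.2 0.8] 60 [0.9 0.3 1.3] 90 [1.  0.4 1.7] 120 [1.4 0.8 1.9] 150 [ 0.2 -0.2 -2.9] 
handle: -180 [ 0.3 -0.2 -2.4] -150 [ 0.4 -0.1 -1.9] -120 [ 0.5 -0.1 -1.5] -90 [ 0.6  0.  -1. ] -60 [ 0.7  0.1 -0.5] -30 [ 0.7  0.1 -0.1] 0 [0.8 0.2 0.4] 30 [0.9 0.3 0.9] 60 [1.  0.3 1.3] 90 [1.1 0.4 1.8] 120 [1.4 0.8 2. ] 150 [ 0.2 -0.3 -2.8] 
mat: -180 [0.5 1.  2.1] -150 [-0.2  0.1 -3. ] -120 [-0.1  0.2 -2.5] -90 [-0.   0.3 -2.1] -60 [ 0.1  0.4 -1.7] -30 [ 0.1  0.4 -1.2] 0 [ 0.1  0.5 -0.7] 30 [ 0.2  0.5 -0.2] 60 [0.2 0.6 0.3] 90 [0.3 0.6 0.8] 120 [0.5 1.  1. ] 150 [0.5 1.  1.6] 
p1: -180 [-0.   1.1  1.5] -150 [-0.   1.1  2. ] -120 [-1.3 -0.7 -2.3] -90 [-0.4  0.5 -2.8] -60 [-0.3  0.7 -2.4] -30 [-0.3  0.7 -1.9] 0 [-0.3  0.6 -1.3] 30 [-0.3  0.7 -0.9] 60 [-0.2  0.7 -0.4] 90 [-0.2  0.8  0.2] 120 [-0.   1.1  0.5] 150 [-0.   1.1  1. ] 
p2: -180 [0.2 1.1 1.6] -150 [0.2 1.1 2.1] -120 [-1.  -0.5 -2.3] -90 [-0.2  0.5 -2.7] -60 [-0.2  0.5 -2.2] -30 [-0.2  0.5 -1.7] 0 [-0.   0.7 -1.3] 30 [ 0.1  0.9 -0.9] 60 [ 0.1  1.  -0.4] 90 [0.1 1.  0.1] 120 [0.1 0.9 0.7] 150 [0.2 1.1 1.1] 
p3: -180 [0.7 1.1 2. ] -150 [-0.1  0.1 -2.9] -120 [-0.1  0.2 -2.5] -90 [ 0.1  0.3 -2.1] -60 [ 0.1  0.4 -1.6] -30 [ 0.2  0.5 -1.1] 0 [ 0.2  0.5 -0.6] 30 [ 0.2  0.5 -0.1] 60 [0.3 0.5 0.3] 90 [0.3 0.6 0.9] 120 [0.6 0.9 1.1] 150 [0.7 1.1 1.5]
```

Run:
```python
from h import *
p=st()["position"]
env.movel([p[0],p[1],0.36],v=0.2)
env.goto([.42,-.22,.28],att(0))
wrist("c1"); rep()
```

```text
t2.7 [ 0.4199 -0.2214  0.2801] rot [-1.571 -0.    -0.003] F [ 0.2 -0.7 -0.2] gap 0.0877
```

View pics/c1.png

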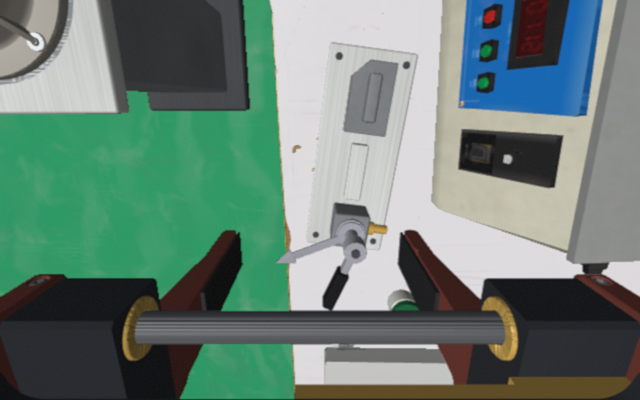

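Run:
```python
from h import *
d=np.load("pics/c1.npz");W=d["W"];im=d["im"]
print("z hist noise table",np.nanstd(W[120:130,425:435,2]),np.nanmean(W[120:130,425:435,2]))
c,a,s,p=rect(W,(.475,-.148),.06,.045,.055);print("lid top",c,np.degrees(a),s,len(p))
c,a,s,p=rect(W,(.475,-.148),.06,.040,.075);print("lid all",c,np.degrees(a),s,len(p))
c,a,s,p=rect(W,(.475,-.148),.06,.064,.078);print("rib",c,np.degrees(a),s,len(p))
c,a,s,p=rect(W,(.475,-.2),.25,.0125,.019);print("slab",c,np.degrees(a),s,len(p))
# sleeve
m=(W[...,2]>.113)&(W[...,2]<.13)&(W[...,1]<-.29)&(W[...,0]<.5)&(W[...,0]>.38)
mm=m&(im.max(2)<60)
q=W[mm];print("sleeve",mm.sum(),q.mean(0) if mm.sum() else 0, rect(q[None],(.44,-.35),.1,0,.2)[:3])
q=W[m];print("all hi",m.sum(),q.min(0),q.max(0),rect(q[None],(.44,-.35),.1,0,.2)[:3])
m=(W[...,2]>.066)&(W[...,2]<.08)&(W[...,0]<.44)&(W[...,1]<-.25)&(W[...,1]>-.42)&(W[...,0]>.3)
q=W[m];print("pointer",m.sum(),q[q[:,0].argmin()],rect(q[None],(.4,-.3),.15,0,.2)[:3],q[:,2].mean())
cv2.imwrite("pics/c1z.png",cv2.resize(im[190:320,260:420],None,fx=4.5,fy=4.5,interpolation=cv2.INTER_CUBIC))
for u,v in [(356,253),(346,232),(290,258),(336,289),(342,282),(279,262)]: print(u,v,W[v,u].round(4))
```

```text
z hist noise table 0.000892059255607652 -0.0004332911527593497
lid top [ 0.47922632 -0.14174371] 82.4654312133789 (84.21052551269531, 50.24135208129883) 2357
lid all [ 0.47922632 -0.14174371] 82.4654312133789 (84.21052551269531, 50.24135208129883) 3064
rib [ 0.47914594 -0.14182999] 82.81340789794922 (53.78281021118164, 14.194437980651855) 633
slab [ 0.47213922 -0.26046118] 93.09291124343872 (372.3096618652344, 154.29782104492188) 10451
sleeve 450 [ 0.43619742 -0.35216306  0.12178068] (array([ 0.44436069, -0.33542551]), np.float64(1.1608777781199382), (89.56205749511719, 12.453601837158203))
all hi 1082 [ 0.42187745 -0.3788669   0.11304118] [ 0.47080236 -0.29188565  0.12727589] (array([ 0.44255045, -0.33461737]), np.float64(1.082895161659265), (92.0920181274414, 25.63357925415039))
pointer 521 [ 0.3627358  -0.34317961  0.07098946] (array([ 0.40282031, -0.32537515]), np.float64(0.4760802252946104), (87.5736312866211, 19.48402214050293)) 0.07362261898328752
356 253 [ 0.4592 -0.3041  0.1253]
346 232 [ 0.4521 -0.3007  0.0759]
290 258 [ 0.3814 -0.3367  0.0751]
336 289 [ 0.4379 -0.3511  0.1226]
342 282 [ 0.4447 -0.3424  0.1221]
279 262 [ 0.3669 -0.3432  0.0737]
```

View pics/c1z.png

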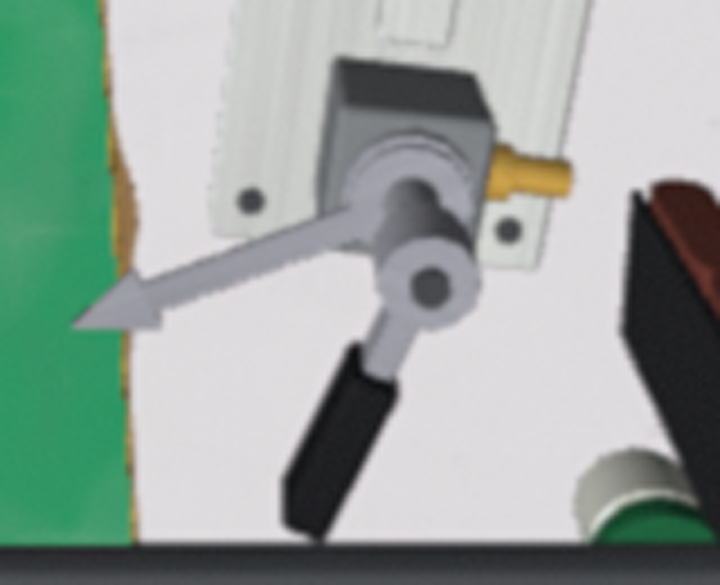

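```bash
cat >> h.py <<'E'
SEAT=np.array([.4792,-.1418]); SY=np.radians(82.6)   # seat centre, seat x-axis yaw
AX=SEAT-.165*np.array([np.cos(SY),np.sin(SY)])
Z0=SY+np.pi/2   # world direction of handle at 0
def hpos(th,r=.055): 
    a=Z0+th; return AX+r*np.array([np.cos(a),np.sin(a)])
def hyaw(th):
    y=Z0+th+np.pi/2
    return (y+np.pi)%(2*np.pi)-np.pi
def swing(a,b,z,n=None,v=.08,sf=None):
    n=n or max(1,int(np.ceil(abs(b-a)/np.radians(10))))
    for th in np.linspace(a,b,n+1)[1:]:
        h=env.movel([*hpos(th),z],att(hyaw(th)),v=v,stop_force=sf)
        if h: print("stop at",th); return True
    return False
E
python3 - <<'E'
from h import *
print(AX)
th=np.radians(72.4)
env.goto([*hpos(th),.19],att(hyaw(th))); rep()
env.movel([*hpos(th),.093],v=.12); rep()
env.clamp(25); rep("clamp")
swing(th,np.radians(3),.093); rep("3deg")
swing(np.radians(3),np.radians(-2),.093,sf=10); rep("end")
E
```

```text
[ 0.45794873 -0.30542574]
 t3.4 [ 0.4352 -0.3544  0.1904] rot [-1.57  -0.    -0.434] F [ 0.5  1.  -0.1] gap 0.0876
 t4.4 [ 0.4353 -0.3555  0.0939] rot [-1.571e+00 -1.000e-03 -4.360e-01] F [0.9 0.2 0. ] gap 0.0878
clamp t5.5 [ 0.4351 -0.3556  0.0931] rot [-1.571e+00 -1.000e-03 -4.370e-01] F [ 1.4 -1.1 -2.3] gap 0.0140
3deg t7.8 [ 0.4031 -0.3011  0.093 ] rot [-1.571  0.    -1.642] F [-0.2  2.7  3.7] gap 0.0138
end t8.0 [ 0.4036 -0.2978  0.093 ] rot [-1.571e+00 -1.000e-03 -1.730e+00] F [-1.3 -4.1 -0.1] gap 0.0142
```

Run:
```python
from h import *
env.ungrasp(); 
p=st()["position"]
env.movel([p[0],p[1],.19],v=.2)
env.goto([.42,-.22,.28],att(0)); wrist("c2"); rep()
d=np.load("pics/c2.npz");W=d["W"];im=d["im"]
m=(W[...,2]>.113)&(W[...,2]<.13)&(W[...,1]<-.25)&(W[...,1]>-.35)&(W[...,0]<.5)&(W[...,0]>.35)&(im.max(2)<60)
q=W[m]; q=q[np.hypot(*(q[:,:2]-AX).T)>.028]
c=q.mean(0); v=c[:2]-AX; print(c,np.degrees(np.arctan2(v[1],v[0])-Z0)%360,np.hypot(*v)); 
r=rect(q[None],c,.1,0,.2);print(r[0],np.degrees(r[1]-Z0),r[2])
c,a,s,p=rect(W,SEAT,.06,.045,.055);print("lid top",c,np.degrees(a),s,len(p))
top("c2t")
```

```text
t11.3 [ 0.4196 -0.2202  0.2793] rot [-1.57e+00  1.00e-03 -1.00e-03] F [-0.6 -0.4  0.1] gap 0.0877
[ 0.40411722 -0.29557163  0.12121555] 357.02658752681043 0.054725996345423626
[ 0.40469403 -0.29714636] 0.5293563842773297 (48.74990463256836, 12.914538383483887)
lid top [ 0.4792514 -0.1418517] 82.66179656982422 (84.03659057617188, 50.35771179199219) 2364
```

View pics/c2.png

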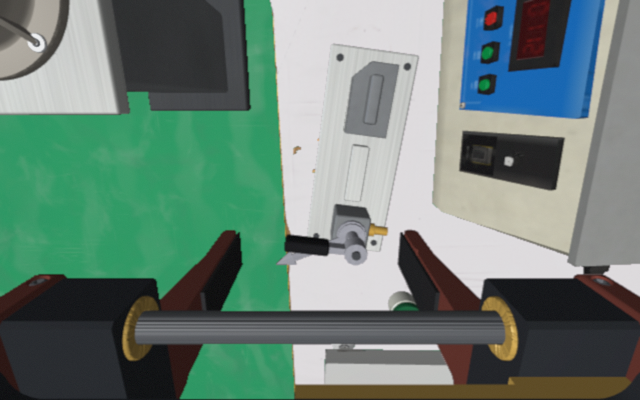

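View pics/c2t.png

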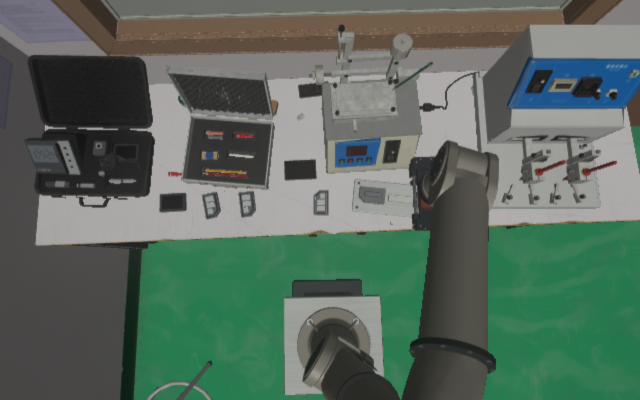

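Run:
```python
from h import *
d=np.load("pics/c2.npz");W=d["W"]
for y0 in np.arange(-.26,-.02,.04):
    m=(W[...,2]>.03)&(W[...,2]<.4)&(W[...,1]>y0)&(W[...,1]<y0+.04)&(W[...,0]>.53)
    q=W[m]; 
    if len(q): print(round(y0,2),np.percentile(q[:,0],1).round(3),q[:,0].min().round(3),q[:,2].max().round(3))
Wt=np.load("pics/a_topW.npy")
m=(Wt[...,2]<.012)&(Wt[...,2]>-.01)&(np.abs(Wt[...,0]-.58)<.06)&(np.abs(Wt[...,1]-.098)<.09)
im=cv2.imread("pics/a_top.png").max(2)
r=rect(Wt[m&(im<70)][None],(.58,.098),.1,-.1,.1);print("mat",r[0],np.degrees(r[1]),r[2])
m=(Wt[...,2]>.02)&(np.abs(Wt[...,0]-.58)<.1)&(Wt[...,1]<.098)&(Wt[...,1]>-.1);print("tester left edge",Wt[m][:,1].max(), Wt[m][:,0].min())
m=(Wt[...,2]>.02)&(np.abs(Wt[...,0]-.58)<.1)&(Wt[...,1]>.098)&(Wt[...,1]<.3);print("case right edge",Wt[m][:,1].min())
```

```text
-0.26 0.57 0.569 0.2
-0.22 0.569 0.567 0.2
-0.18 0.567 0.566 0.2
-0.14 0.565 0.563 0.2
-0.1 0.563 0.562 0.2
-0.06 0.561 0.561 0.13
mat [0.5827901  0.09849751] 91.47986364364624 (105.21022033691406, 66.39131164550781)
tester left edge 0.04745937812076021 0.48006417649972166
case right edge 0.19505863725758052
```

Run:
```python
from h import *
d=np.load("pics/c2.npz");W=d["W"]
for y0 in (-.24,-.14,-.08):
  for z0 in np.arange(.02,.22,.01):
    m=(W[...,2]>z0)&(W[...,2]<z0+.01)&(W[...,1]>y0)&(W[...,1]<y0+.05)&(W[...,0]>.53)
    q=W[m]
    if len(q): print(y0,round(z0,2),len(q),q[:,0].min().round(3),q[:,0].max().round(3))
```

```text
-0.24 0.02 75 0.568 0.571
-0.24 0.03 101 0.568 0.571
-0.24 0.04 115 0.568 0.571
-0.24 0.05 197 0.568 0.573
-0.24 0.06 321 0.57 0.579
-0.24 0.07 264 0.575 0.584
-0.24 0.08 305 0.577 0.59
-0.24 0.09 365 0.58 0.596
-0.24 0.1 403 0.582 0.6
-0.24 0.11 505 0.586 0.605
-0.24 0.12 487 0.595 0.611
-0.24 0.13 426 0.6 0.617
-0.24 0.14 712 0.593 0.622
-0.24 0.15 659 0.596 0.628
-0.24 0.16 1011 0.615 0.633
-0.24 0.17 883 0.62 0.638
-0.24 0.18 378 0.632 0.639
-0.24 0.19 3515 0.631 0.68
-0.14 0.02 93 0.564 0.567
-0.14 0.03 129 0.563 0.567
-0.14 0.04 145 0.563 0.567
-0.14 0.05 247 0.563 0.569
-0.14 0.06 405 0.566 0.574
-0.14 0.07 300 0.57 0.577
-0.14 0.08 476 0.574 0.582
-0.14 0.09 334 0.578 0.588
-0.14 0.1 627 0.579 0.592
-0.14 0.11 710 0.583 0.597
-0.14 0.12 517 0.592 0.602
-0.14 0.13 700 0.594 0.607
-0.14 0.14 801 0.597 0.611
-0.14 0.15 907 0.602 0.616
-0.14 0.16 1189 0.606 0.621
-0.14 0.17 1706 0.617 0.634
-0.14 0.18 644 0.622 0.635
-0.14 0.19 2398 0.626 0.651
-0.14 0.2 1 0.64 0.64
-0.08 0.02 105 0.561 0.564
-0.08 0.03 135 0.561 0.564
-0.08 0.04 140 0.561 0.564
-0.08 0.05 233 0.561 0.567
-0.08 0.06 343 0.563 0.571
-0.08 0.07 248 0.568 0.574
-0.08 0.08 348 0.571 0.579
-0.08 0.09 239 0.576 0.584
-0.08 0.1 403 0.576 0.59
-0.08 0.11 385 0.582 0.595
-0.08 0.12 195 0.59 0.595
-0.08 0.13 288 0.592 0.6
-0.08 0.14 316 0.596 0.605
-0.08 0.15 331 0.602 0.616
-0.08 0.16 358 0.606 0.621
-0.08 0.17 319 0.618 0.63
-0.08 0.18 81 0.627 0.632
-0.08 0.19 111 0.626 0.635
```

Run:
```python
from h import *
y=SY-np.pi/2
env.goto([*SEAT,.16],att(y)); rep()
env.movel([*SEAT,.053],v=.12); rep()
env.clamp(30); rep("clamp")
env.movel([*SEAT,.17],v=.12); rep("up")
env.movel([.455,.0985,.17],att(np.radians(1.5)),v=.25)
env.movel([.583,.0985,.17],v=.2); rep("over mat")
h=env.movel([.583,.0985,.024],v=.08,stop_force=4); rep(h)
env.ungrasp(); env.movel([.583,.0985,.17],v=.2); rep()
wrist("d1"); top("d1t")
```

```text
t12.0 [ 0.4792 -0.1426  0.1604] rot [-1.571  0.    -0.129] F [ 0.2 -0.5  0.5] gap 0.0879
 t13.1 [ 0.4798 -0.142   0.0537] rot [-1.571e+00 -1.000e-03 -1.290e-01] F [ 0.2 -0.1  1. ] gap 0.0873
clamp t14.2 [ 0.4793 -0.1418  0.053 ] rot [-1.571 -0.    -0.129] F [-0.4  0.2 -0.7] gap 0.0138
up t15.3 [ 0.4786 -0.1417  0.1693] rot [-1.571e+00  1.000e-03 -1.290e-01] F [ 0.7 -0.3 -1.3] gap 0.0135
over mat t17.2 [0.5819 0.098  0.1696] rot [-1.571  0.002  0.026] F [ 0.7 -0.5 -0.9] gap 0.0134
True t18.9 [0.5829 0.0985 0.027 ] rot [-1.571e+00  1.000e-03  2.600e-02] F [-0.7 -0.8  3.9] gap 0.0138
 t20.9 [0.5822 0.0981 0.1689] rot [-1.572  0.005  0.026] F [ 1.2  0.2 -0.3] gap 0.0879
```

View pics/d1.png

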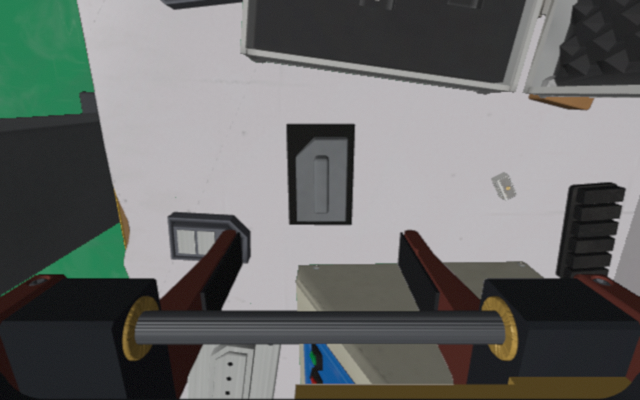

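View pics/d1t.png

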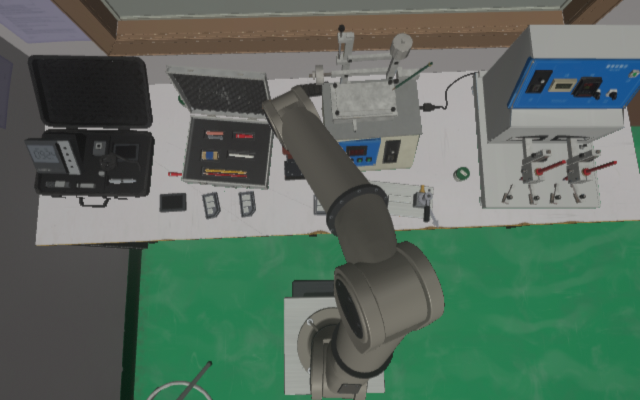

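```bash
cat >> h.py <<'E'
def plate(W,c,zb=0.,r=.075):
    """plate centre, yaw of its x axis via chamfered corner"""
    m=(W[...,2]>zb+.012)&(W[...,2]<zb+.030)&(np.hypot(W[...,0]-c[0],W[...,1]-c[1])<r)
    k=cv2.connectedComponentsWithStats(m.astype(np.uint8))
    i=1+np.argmax(k[2][1:,4]); m=k[1]==i
    p=W[m]
    c2,a,s,q=rect(p[None],c,r,-1,1)
    best=None
    d=(p[:,:2]-c2); 
    pr=[]
    for t in (a,a+np.pi):
        ex=np.array([np.cos(t),np.sin(t)]);ey=np.array([-ex[1],ex[0]])
        x,y=d@ex*1e3,d@ey*1e3
        pr.append(((x>0)&(y>0)&(x/42*0+ (42-x)+(25-y)<15)).sum())  # points in the triangle cut by the chamfer
        pr.append(((x>0)&(y<0)&((42-x)+(25+y)<15)).sum())
    print("plate",c2.round(4),"deg %.1f"%np.degrees(a),np.round(s,1),"corner counts",pr,"zmed %.4f"%np.median(p[:,2]))
    t=a if pr[0]<pr[2] else a+np.pi
    return c2,(t+np.pi)%(2*np.pi)-np.pi,s
E
python3 - <<'E'
from h import *
env.movel([.46,.0981,.2],v=.25)
env.goto([.463,.028,.2],att(-np.pi/2)); f,W=wrist("e1"); rep()
print(plate(W,(.463,.028)))
E
```

```text
t23.0 [0.4633 0.0282 0.1997] rot [-1.571  0.    -1.569] F [-0.7  0.4  0.1] gap 0.0877
plate [0.4628 0.0287] deg 177.9 [84.3 50. ] corner counts [np.int64(72), np.int64(78), np.int64(0), np.int64(94)] zmed 0.0223
(array([0.46278464, 0.02873122]), np.float64(-0.03619129394974152), (84.30121612548828, 49.97880935668945))
```

View pics/e1.png

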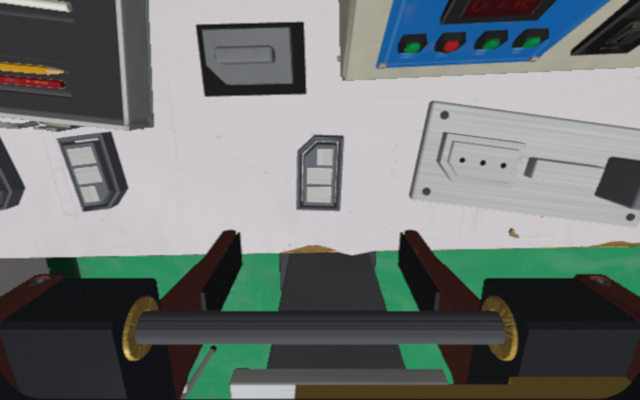

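Run:
```python
from h import *
d=np.load("pics/e1.npz");W=d["W"]
c,a,s,p=rect(W,SEAT,.06,.026,.040);print("ped",c,np.degrees(a),s)
c,a,s,p=rect(W,SEAT,.06,.0315,.040);print("boss",c,np.degrees(a),s)
c=np.array([.4628,.0287]); y=-.0362
env.movel([*c,.09],att(y-np.pi/2),v=.15); f,W=wrist("e2"); plate(W,c)
env.movel([*c,.005],v=.1); rep()
env.clamp(30); rep("clamp")
env.movel([*c,.1],v=.12); rep("up")
f,W=wrist("e3")
```

```text
ped [ 0.47840015 -0.15025012] 82.84883117675783 (102.8624267578125, 49.954166412353516)
boss [ 0.47986078 -0.14100177] 83.12738037109375 (68.75325012207031, 35.53919219970703)
plate [0.4625 0.0288] deg 178.0 [84.8 50. ] corner counts [np.int64(136), np.int64(151), np.int64(0), np.int64(212)] zmed 0.0223
 t24.9 [0.4632 0.0288 0.0054] rot [-1.57   0.    -1.607] F [-0.2  0.1  0.5] gap 0.0881
clamp t25.6 [0.4629 0.0287 0.0051] rot [-1.571  0.    -1.607] F [-0.7 -0.6  2.8] gap 0.0501
up t26.6 [0.4622 0.0286 0.0994] rot [-1.572 -0.    -1.607] F [ 0.7  0.1 -1.9] gap 0.0499
```

View pics/e3.png

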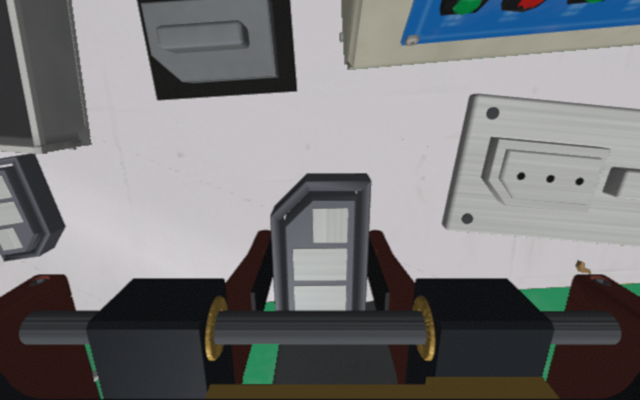

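```bash
cat >> h.py <<'E'
SEAT=np.array([.4796,-.1413]); SY=np.radians(82.8)
def inhand(W=None,zoff=.023-.005):
    """plate end position in tool frame: tool-z of far edge (nominal .042), tilt; uses wrist cloud"""
    s=st(); f=env.grab_frame("wrist"); R=Ro.from_euler("xyz",s["tool_rot"]).as_matrix()
    W=cloud(f,R,np.array(s["position"])); T=(W-np.array(s["position"]))@R
    m=(np.abs(T[...,0])<.026)&(T[...,1]<.012)&(T[...,1]>-.05)&(T[...,2]<.07)&(T[...,2]>.0)
    q=T[m]
    print("inhand n",m.sum(),"end z %.4f"%np.percentile(q[:,2],99.5),"x %.4f %.4f"%(np.percentile(q[:,0],.5),np.percentile(q[:,0],99.5)),"y(top) %.4f"%np.percentile(q[:,1],5), "gap %.4f"%s["finger_gap"])
    return q
E
python3 - <<'E'
from h import *
inhand()
y=SY-np.pi/2
env.movel([.4628,.0287,.15],v=.2)
env.goto([*SEAT,.15],att(y)); rep()
q=inhand()
wrist("e4")
E
```

```text
inhand n 8914 end z 0.0420 x -0.0256 0.0255 y(top) -0.0317 gap 0.0500
 t28.6 [ 0.4794 -0.1408  0.1495] rot [-1.57e+00  1.00e-03 -1.26e-01] F [-0.2  0.1 -1.4] gap 0.0501
inhand n 9001 end z 0.0422 x -0.0256 0.0258 y(top) -0.0334 gap 0.0501
```

View pics/e4.png

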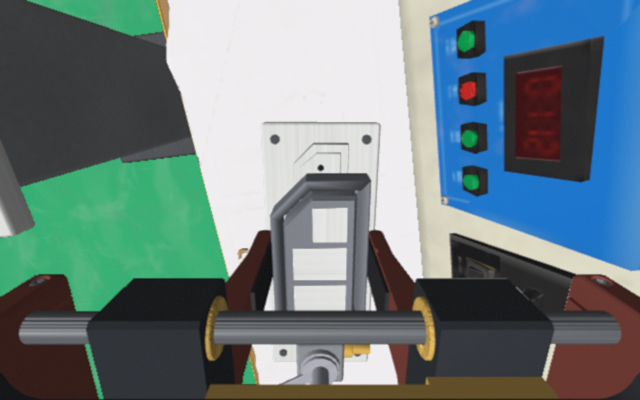

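Run:
```python
from h import *
env.movel([*SEAT,.06],v=.12)
h=env.movel([*SEAT,.030],v=.03,stop_force=6); rep(h)
```

```text
True t30.4 [ 0.4793 -0.1412  0.033 ] rot [-1.571e+00  1.000e-03 -1.260e-01] F [-0.9 -0.2  5.3] gap 0.0494
```

Run:
```python
from h import *
env.ungrasp(); env.movel([*SEAT,.2],v=.25); f,W=wrist("e5")
print(plate(W,SEAT,.028)); rep()
env.goto([.464,.276,.2],att(np.pi/2)); f,W=wrist("f1"); rep()
print(plate(W,(.464,.276)))
print(plate(W,(.461,.4)))
```

```text
plate [ 0.4787 -0.141 ] deg 82.9 [83.6 50. ] corner counts [np.int64(0), np.int64(106), np.int64(88), np.int64(89)] zmed 0.0504
(array([ 0.47870526, -0.14097484]), np.float64(1.4470584056987628), (83.6231918334961, 49.961090087890625))
 t32.1 [ 0.4784 -0.1412  0.1983] rot [-1.57   0.005 -0.126] F [-0.4 -0.5 -0. ] gap 0.0878
 t33.7 [0.4648 0.2743 0.1997] rot [-1.571e+00  1.000e-03  1.567e+00] F [ 0.6  0.7 -0.5] gap 0.0881
plate [0.4635 0.2796] deg 7.0 [84.4 50. ] corner counts [np.int64(73), np.int64(77), np.int64(0), np.int64(100)] zmed 0.0223
(array([0.46346686, 0.2795878 ]), np.float64(-3.0199055662701024), (84.44524383544922, 49.98318099975586))
plate [0.4611 0.4019] deg 12.0 [84.4 50.9] corner counts [np.int64(75), np.int64(94), np.int64(0), np.int64(105)] zmed 0.0219
(array([0.46110269, 0.40185236]), np.float64(-2.931644945635459), (84.37886047363281, 50.908599853515625))
```

View pics/e5.png

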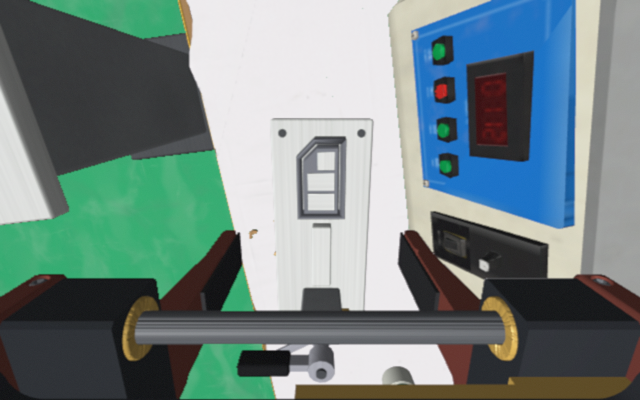

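View pics/f1.png

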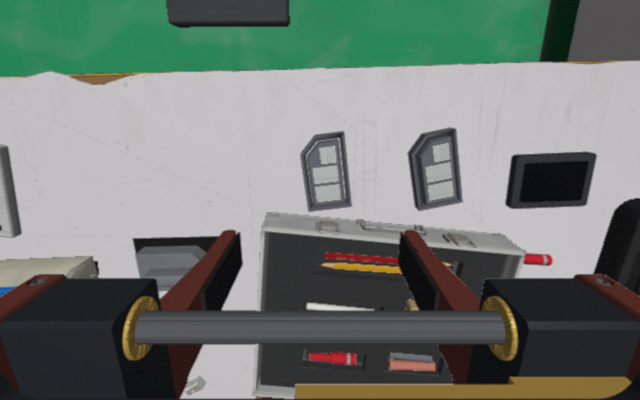

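```bash
cat >> h.py <<'E'
SEAT=np.array([.4793,-.1412])
def pick(c,y,ty):
    """ty: tool yaw"""
    env.goto([*c,.09],att(ty)); f,W=wrist(); c,y2,s=plate(W,c)
    dy=(y2-y+np.pi)%(2*np.pi)-np.pi
    if abs(dy)>.1 or abs(s[0]-84)>2.5 or abs(s[1]-50)>2: print("ABORT",dy,s); return False
    ty+=dy
    env.movel([*c,.005],att(ty),v=.1); env.clamp(30); rep("clamp")
    env.movel([*c,.1],v=.12); inhand(); rep("up")
    return True
def carry(n):
    p=st()["position"]
    env.movel([p[0],p[1],.17],v=.2)
    env.goto([*SEAT,.17],att(SY-np.pi/2)); inhand(); rep("over seat")
E
python3 - <<'E'
from h import *
y=-3.02
pick(np.array([.4635,.2796]),y,y-np.pi/2+2*np.pi) and carry(1)
wrist("f2")
E
```

```text
plate [0.4631 0.2797] deg 7.1 [83.9 50.1] corner counts [np.int64(147), np.int64(139), np.int64(0), np.int64(197)] zmed 0.0224
clamp t35.9 [0.4631 0.2798 0.0051] rot [-1.571  0.     1.694] F [ 0.1 -0.3  1.2] gap 0.0497
inhand n 8938 end z 0.0419 x -0.0255 0.0257 y(top) -0.0336 gap 0.0497
up t36.9 [0.4626 0.2792 0.0992] rot [-1.569e+00  1.000e-03  1.694e+00] F [-0.4  0.1 -1.3] gap 0.0497
inhand n 8793 end z 0.0411 x -0.0256 0.0258 y(top) -0.0338 gap 0.0496
over seat t39.0 [ 0.4798 -0.1396  0.17  ] rot [-1.57  -0.    -0.122] F [ 0.1  0.3 -0.6] gap 0.0497
```

View pics/f2.png

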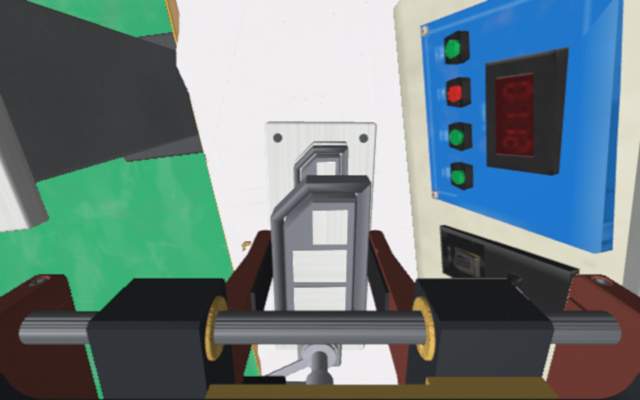

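Run:
```python
from h import *
env.movel([*SEAT,.08],v=.12); inhand()
h=env.movel([*SEAT,.048],v=.03,stop_force=6); rep(h)
```

```text
inhand n 8808 end z 0.0411 x -0.0256 0.0258 y(top) -0.0342 gap 0.0499
True t40.9 [ 0.479  -0.1411  0.051 ] rot [-1.571e+00  1.000e-03 -1.260e-01] F [-1.3 -0.4  5.4] gap 0.0495
```

Run:
```python
from h import *
env.ungrasp(); env.movel([*SEAT,.22],v=.25); f,W=wrist("g0")
print(plate(W,SEAT,.046)); rep()
env.goto([.461,.402,.2],att(np.radians(102))); f,W=wrist("g1"); rep()
c,y,s=plate(W,(.4611,.4019)); print(c,y,s)
```

```text
plate [ 0.4783 -0.1418] deg 82.9 [83.5 50. ] corner counts [np.int64(0), np.int64(109), np.int64(91), np.int64(86)] zmed 0.0684
(array([ 0.47829681, -0.14181897]), np.float64(1.4466606625899594), (83.503662109375, 50.02771759033203))
 t42.5 [ 0.4781 -0.1411  0.2183] rot [-1.57   0.005 -0.126] F [0.5 0.5 0.2] gap 0.0875
 t44.5 [0.4621 0.4007 0.1998] rot [-1.571e+00  1.000e-03  1.778e+00] F [-1.  -0.1 -0.6] gap 0.0878
plate [0.4609 0.4019] deg 12.0 [83.5 50. ] corner counts [np.int64(76), np.int64(78), np.int64(0), np.int64(94)] zmed 0.0223
[0.46090384 0.40185904] -2.9326741075939635 (83.47628784179688, 50.02614974975586)
```

View pics/g0.png

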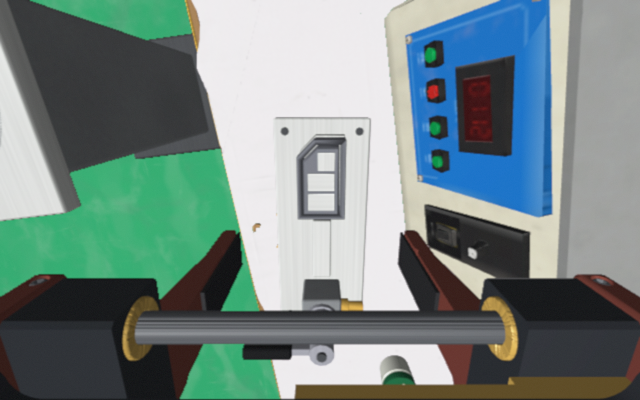

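View pics/g1.png

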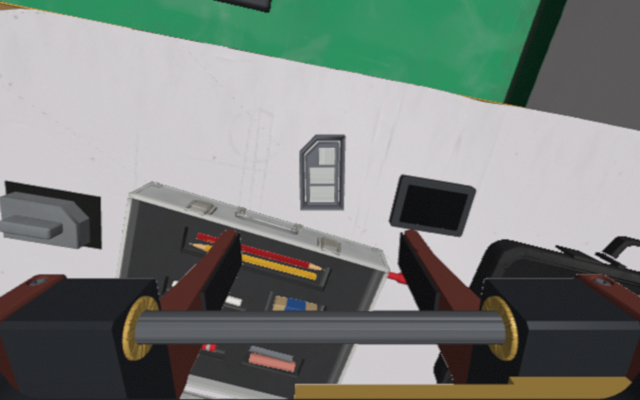

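Run:
```python
from h import *
y=-2.9327
if pick(np.array([.4609,.4019]),y,y-np.pi/2+2*np.pi):
    carry(2)
    env.movel([*SEAT,.10],v=.12); q=inhand(); wrist("g2"); rep()
```

```text
plate [0.4614 0.4021] deg 11.9 [84.8 50.1] corner counts [np.int64(148), np.int64(150), np.int64(0), np.int64(221)] zmed 0.0223
clamp t46.8 [0.4614 0.4022 0.0051] rot [-1.571 -0.     1.779] F [-0.3 -0.2  0.3] gap 0.0501
inhand n 9057 end z 0.0424 x -0.0255 0.0257 y(top) -0.0335 gap 0.0498
up t47.8 [0.4612 0.4015 0.099 ] rot [-1.570e+00  1.000e-03  1.779e+00] F [ 0.2 -0.9 -1.7] gap 0.0500
inhand n 8890 end z 0.0416 x -0.0256 0.0258 y(top) -0.0331 gap 0.0498
over seat t50.3 [ 0.4798 -0.14    0.1701] rot [-1.57  -0.    -0.123] F [ 0.  -0.2 -0.9] gap 0.0498
inhand n 8894 end z 0.0415 x -0.0256 0.0258 y(top) -0.0331 gap 0.0495
 t51.1 [ 0.48   -0.1412  0.1008] rot [-1.571e+00 -1.000e-03 -1.260e-01] F [-0.3  0.9 -0.4] gap 0.0498
```

View pics/g2.png

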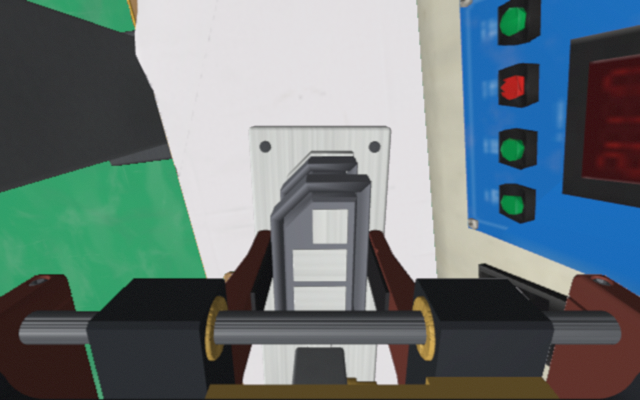

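Run:
```python
from h import *
T=[.4788,-.1414]
h=env.movel([*T,.065],v=.03,stop_force=6); rep(h)
if h and st()["position"][2]<.0705:
    env.ungrasp(); env.movel([*T,.24],v=.25); f,W=wrist("h0"); print(plate(W,SEAT,.064)); rep()
```

```text
True t52.1 [ 0.4787 -0.1413  0.069 ] rot [-1.571e+00  1.000e-03 -1.260e-01] F [-1.9 -0.4  6.4] gap 0.0497
plate [ 0.478  -0.1417] deg 82.5 [83.9 49.9] corner counts [np.int64(0), np.int64(108), np.int64(88), np.int64(84)] zmed 0.0863
(array([ 0.4780173, -0.1417339]), np.float64(1.4406528374868497), (83.90615844726562, 49.93516540527344))
 t53.7 [ 0.4776 -0.1415  0.2384] rot [-1.57   0.005 -0.126] F [ 0.1  0.4 -0.2] gap 0.0878
```

Run:
```python
import cv2
im=cv2.imread("pics/a_scene.png")
cv2.imwrite("pics/sc.png",cv2.resize(im[85:385,230:460],None,fx=2.0,fy=2.0,interpolation=cv2.INTER_CUBIC))
```

```text
(no output)
```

View pics/sc.png

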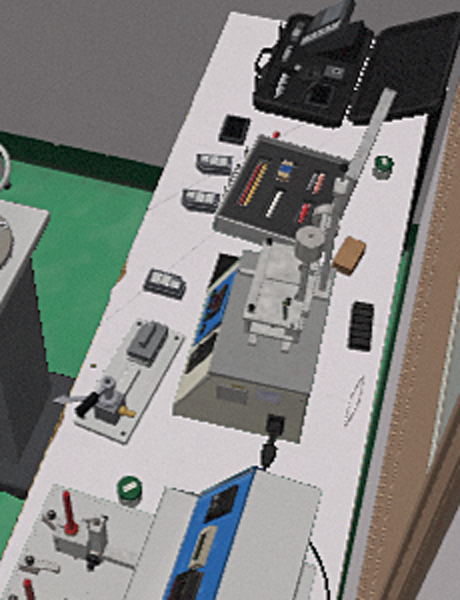

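View pics/h0.png

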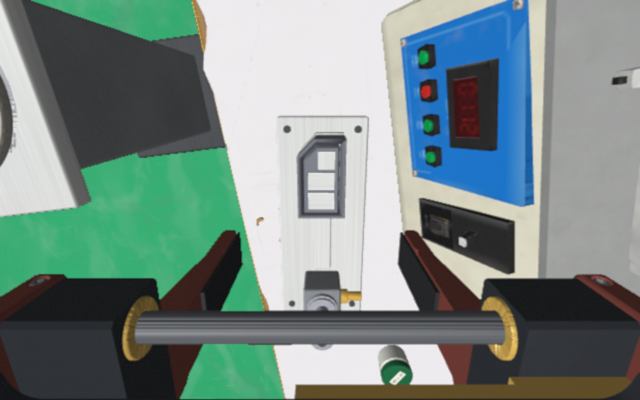

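Run:
```python
from h import *
env.movel([.455,.0985,.22],att(np.radians(1.5)),v=.3)
env.movel([.583,.0985,.2],v=.25); f,W=wrist("i1")
c,a,s,p=rect(W,(.583,.0985),.075,.015,.048);print("lid",c,np.degrees(a),s)
r,ra,rs,_=rect(W,(.583,.0985),.075,.034,.050);print("rib",r,np.degrees(ra),rs)
assert abs(s[0]-84)<2.5 and abs(s[1]-50)<2 
a=a%np.pi
env.movel([*c,.07],att(a-np.pi/2),v=.15)
env.movel([*c,.027],v=.08); env.clamp(30); rep("clamp")
env.movel([*c,.17],v=.12); rep("up"); inhand()
env.movel([.46,.0985,.2],v=.2)
env.movel([*SEAT,.2],att(SY-np.pi/2),v=.2)
env.movel([*SEAT,.15],v=.12);rep("over seat"); inhand(); wrist("i2")
```

```text
lid [0.58219586 0.09907886] 91.50895285606384 (83.10638427734375, 50.03907775878906)
rib [0.58233685 0.09898257] 91.19717061519623 (53.43820571899414, 13.712813377380371)
clamp t58.2 [0.5822 0.0991 0.027 ] rot [-1.571 -0.     0.026] F [-0.3  0.3  0.4] gap 0.0138
up t59.5 [0.5817 0.0988 0.1691] rot [-1.571e+00  1.000e-03  2.600e-02] F [ 0.2  0.5 -0.5] gap 0.0141
inhand n 8417 end z 0.0417 x -0.0249 0.0240 y(top) -0.0442 gap 0.0141
over seat t62.3 [ 0.4795 -0.1407  0.1501] rot [-1.57   0.    -0.125] F [ 0.3 -0.2 -0.5] gap 0.0138
inhand n 8437 end z 0.0417 x -0.0249 0.0240 y(top) -0.0442 gap 0.0138
```

View pics/i2.png

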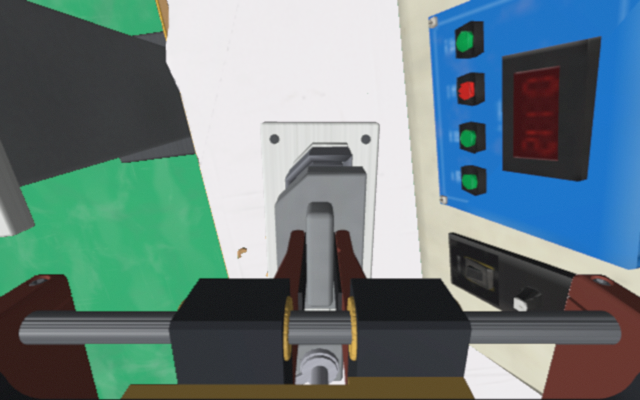

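Run:
```python
from h import *
T=[.4785,-.1415]
env.movel([*T,.13],v=.1)
h=env.movel([*T,.103],v=.03,stop_force=6); rep(h)
if h and st()["position"][2]<.1085:
    env.ungrasp(); env.movel([*T,.25],v=.25); f,W=wrist("j0")
    c,a,s,p=rect(W,SEAT,.075,.092,.110);print("lid",c,np.degrees(a),s,np.median(W[(W[...,2]>.092)&(W[...,2]<.11)&(np.hypot(W[...,0]-.4785,W[...,1]+.1415)<.03)][:,2]))
    env.goto([.42,-.25,.28],att(0)); f,W=wrist("j1"); im=f["frame"]; rep()
    m=(W[...,2]>.113)&(W[...,2]<.13)&(W[...,1]<-.25)&(W[...,1]>-.35)&(W[...,0]<.5)&(W[...,0]>.35)&(im.max(2)<60)
    q=W[m]; q=q[np.hypot(*(q[:,:2]-AX).T)>.028]
    r=rect(q[None],q.mean(0),.1,0,.2);print("sleeve",r[0],np.degrees(r[1]-Z0),r[2])
```

```text
True t63.5 [ 0.4783 -0.1415  0.1069] rot [-1.571e+00  1.000e-03 -1.260e-01] F [-1.8  0.9  7.3] gap 0.0139
lid [ 0.47768478 -0.14176595] 82.85465240478516 (83.75869750976562, 50.0916748046875) 0.10374163120609502
 t66.1 [ 0.4198 -0.249   0.279 ] rot [-1.569e+00  1.000e-03  1.000e-03] F [-0.3 -0.5  0.1] gap 0.0878
sleeve [ 0.40426257 -0.29720938] -0.0836502075195141 (48.23617172241211, 12.535467147827148)
```

View pics/j0.png

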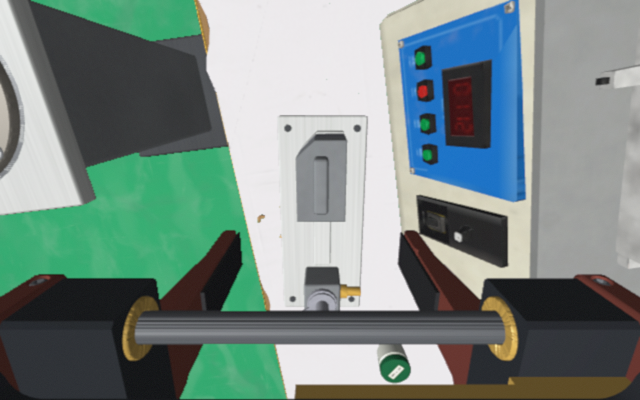

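View pics/j1.png

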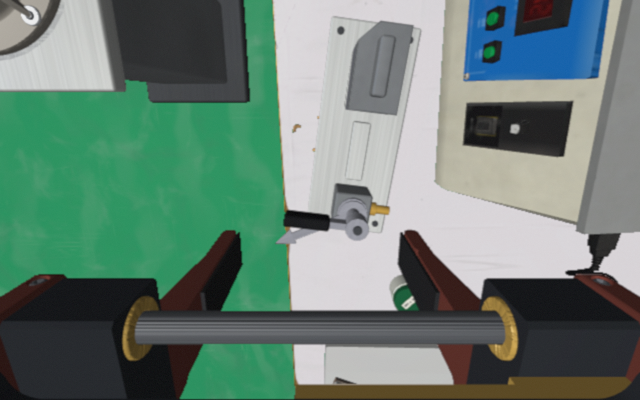

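Run:
```python
from h import *
d=np.load("pics/c1.npz");W=d["W"]
A=np.array([.4589,-.3044])
m=(W[...,2]>.1235)&(W[...,2]<.135)&(np.hypot(W[...,0]-A[0],W[...,1]-A[1])<.025)
q=W[m];print("hub",m.sum(),cv2.minEnclosingCircle((q[:,:2]*1000).astype(np.float32)))
m=(W[...,2]>.0685)&(W[...,2]<.079)&(W[...,0]<.445)&(W[...,0]>.34)&(np.hypot(W[...,0]-A[0],W[...,1]-A[1])>.035)&(W[...,1]>-.37)
q=W[m][:,:2]; v=q-A; r=np.hypot(*v.T); an=np.degrees(np.arctan2(v[:,1],v[:,0]))%360
for lo in np.arange(.035,.108,.01):
    k=(r>lo)&(r<lo+.01)
    if k.any(): print(round(lo,3),k.sum(),an[k].mean().round(2),an[k].min().round(1),an[k].max().round(1),(np.radians(np.ptp(an[k]))*lo*1e3).round(1), W[m][k,2].mean().round(4))
k=(r>.04)&(r<.075); vx,vy,x0,y0=cv2.fitLine(q[k].astype(np.float32),cv2.DIST_L2,0,.001,.001).ravel()
ang=np.degrees(np.arctan2(vy,vx))%180; n=np.array([-vy,vx]); print("line dir",ang,"axis offset mm",1e3*(A-[x0,y0])@n, "Z0",np.degrees(Z0))
i=r.argmax();print("tip",q[i],r[i],an[i])
```

```text
hub 113 ((457.8245849609375, -304.29364013671875), 12.023114204406738)
0.035 61 201.69 194.7 209.5 9.1 0.0736
0.045 63 201.75 196.2 208.6 9.7 0.0736
0.055 60 201.79 197.2 207.7 10.1 0.0738
0.065 59 201.79 198.1 206.4 9.4 0.0738
0.075 84 201.7 195.4 209.2 18.0 0.0736
0.085 71 201.89 197.5 207.0 14.0 0.0737
0.095 27 201.96 200.2 204.0 6.4 0.073
line dir 21.593834 axis offset mm 0.195601886516732 Z0 172.6
tip [ 0.3627358  -0.34317961] 0.10368901394748752 201.96247277782103
```

```bash
cat >> h.py <<'E'
AX=np.array([.4587,-.3044]); Z0=np.radians(172.6); TH=np.radians(29.1)
def measure(name):
    env.goto([.42,-.25,.28],att(0)); env.hold(.2); f,W=wrist(name); im=f["frame"]
    m=(W[...,2]>.113)&(W[...,2]<.13)&(W[...,1]<-.25)&(W[...,1]>-.40)&(W[...,0]<.5)&(W[...,0]>.35)&(im.max(2)<60)
    q=W[m]; q=q[np.hypot(*(q[:,:2]-AX).T)>.028]
    r=rect(q[None],q.mean(0),.1,0,.2); v=r[0]-AX
    vx,vy,x0,y0=cv2.fitLine(q[:,:2].astype(np.float32),cv2.DIST_L2,0,.001,.001).ravel()
    print("sleeve",r[0].round(4),"rect dir %.2f"%(np.degrees(r[1])%180),"line %.2f"%(np.degrees(np.arctan2(vy,vx))%180),"radial %.2f"%(np.degrees(np.arctan2(v[1],v[0]))%360),r[2])
E
python3 - <<'E'
from h import *
env.goto([*hpos(0),.19],att(hyaw(0)))
env.movel([*hpos(0),.093],v=.12); rep()
env.clamp(25); rep("clamp")
swing(0,TH,.093,v=.06); env.hold(.3); rep("end")
env.ungrasp(); env.movel([*hpos(TH),.19],v=.2)
measure("k1"); rep()
E
```

```text
t68.4 [ 0.4047 -0.2975  0.0936] rot [-1.57 -0.   -1.7 ] F [ 0.2 -0.7 -0.1] gap 0.0879
clamp t69.5 [ 0.404  -0.2979  0.093 ] rot [-1.571e+00 -1.000e-03 -1.700e+00] F [-0.1 -3.5 -1.2] gap 0.0139
end t70.8 [ 0.4074 -0.3249  0.093 ] rot [-1.571e+00 -1.000e-03 -1.197e+00] F [-0.5 -5.  -2.2] gap 0.0138
sleeve [ 0.4068 -0.3238] rect dir 21.46 line 21.14 radial 200.47 (48.53374099731445, 12.241659164428711)
 t73.9 [ 0.4198 -0.2502  0.2796] rot [-1.57e+00  0.00e+00 -1.00e-03] F [ 0.4  0.2 -0.3] gap 0.0878
```

View pics/k1.png

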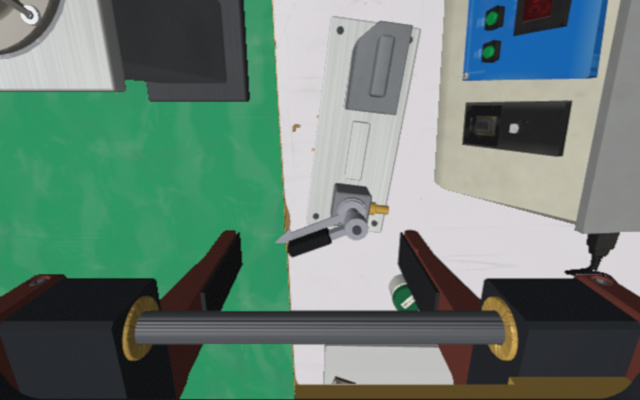

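Run:
```python
from h import *
p=hpos(TH,.14); print(p)
env.goto([*p,.20],att(hyaw(TH))); env.hold(.3)
f,W=wrist("k2"); im=f["frame"]; rep()
cv2.imwrite("pics/k2z.png",cv2.resize(im[60:300,220:420],None,fx=2.5,fy=2.5,interpolation=cv2.INTER_CUBIC))
d=W; A=AX
m=(W[...,2]>.0685)&(W[...,2]<.079)&(np.hypot(W[...,0]-A[0],W[...,1]-A[1])>.07)&(np.hypot(W[...,0]-A[0],W[...,1]-A[1])<.11)
q=W[m][:,:2]; v=q-A; r=np.hypot(*v.T); an=np.degrees(np.arctan2(v[:,1],v[:,0]))%360
print("arrow",m.sum(),an.mean(),an.min(),an.max(),"tip",q[r.argmax()],r.max(),an[r.argmax()])
m=(W[...,2]>.115)&(W[...,2]<.126)&(im.max(2)<60)&(np.hypot(W[...,0]-A[0],W[...,1]-A[1])<.09)
q=W[m][:,:2]; c,a,s,_=rect(W[m][None],q.mean(0),.1,0,1); v=c-A
print("sleeve",c,np.degrees(a)%180,s,np.degrees(np.arctan2(v[1],v[0]))%360,"hub?")
m=(W[...,2]>.1235)&(W[...,2]<.135)&(np.hypot(*(W[...,:2]-A).transpose(2,0,1))<.02)
print("hub",cv2.minEnclosingCircle((W[m][:,:2]*1000).astype(np.float32)))
```

```text
[ 0.32862144 -0.35616455]
 t75.0 [ 0.3291 -0.3559  0.2002] rot [-1.57  -0.    -1.191] F [0.4 1.2 1. ] gap 0.0876
arrow 237 202.53991374433926 195.65155852695 208.81723211213165 tip [ 0.36297848 -0.34388141] 0.10354414808725115 202.41424549025064
sleeve [ 0.40752942 -0.32554984] 21.224699020385742 (47.84503936767578, 12.708824157714844) 202.45629670317066 hub?
hub ((456.491943359375, -305.75494384765625), 11.689727783203125)
```

View pics/k2z.png

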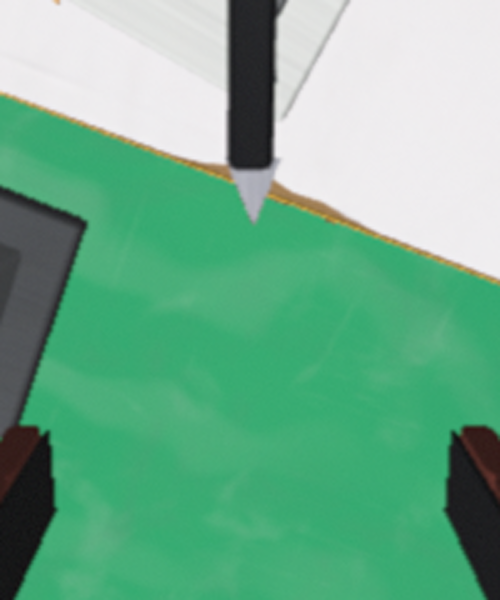

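Run:
```python
from h import *
T2=TH+np.radians(.7)
env.goto([*hpos(TH),.19],att(hyaw(TH)))
env.movel([*hpos(TH),.093],v=.12); env.clamp(25); rep("clamp")
swing(TH,T2,.093,v=.03); env.hold(.3); rep("end")
env.ungrasp(); env.movel([*hpos(T2),.19],v=.2)
p=hpos(T2,.14)
env.goto([*p,.20],att(hyaw(T2))); env.hold(.3)
f,W=wrist("k3"); im=f["frame"]; rep()
cv2.imwrite("pics/k3z.png",cv2.resize(im[60:200,260:380],None,fx=5,fy=5,interpolation=cv2.INTER_CUBIC)[:600])
A=AX
m=(W[...,2]>.0685)&(W[...,2]<.079)&(np.hypot(W[...,0]-A[0],W[...,1]-A[1])>.07)&(np.hypot(W[...,0]-A[0],W[...,1]-A[1])<.11)
q=W[m][:,:2]; v=q-A; r=np.hypot(*v.T); an=np.degrees(np.arctan2(v[:,1],v[:,0]))%360
print("arrow",m.sum(),an.mean(),an.min(),an.max(),"tip",q[r.argmax()],r.max(),an[r.argmax()])
m=(W[...,2]>.115)&(W[...,2]<.126)&(im.max(2)<60)&(np.hypot(W[...,0]-A[0],W[...,1]-A[1])<.09)
q=W[m][:,:2]; c,a,s,_=rect(W[m][None],q.mean(0),.1,0,1); v=c-A
print("sleeve",c,np.degrees(a)%180,s,np.degrees(np.arctan2(v[1],v[0]))%360)
measure("k4")
env.goto([.42,-.25,.28],att(0))
```

```text
clamp t77.6 [ 0.4077 -0.3251  0.093 ] rot [-1.571 -0.    -1.192] F [ 0.6 -0.9 -0.3] gap 0.0138
end t78.1 [ 0.408  -0.3257  0.093 ] rot [-1.571 -0.    -1.18 ] F [ 2.5 -3.1 -3.1] gap 0.0140
 t80.7 [ 0.3301 -0.3571  0.1998] rot [-1.57   0.    -1.178] F [0.2 0.2 0.6] gap 0.0877
arrow 229 202.23750801371887 195.51445969671911 209.19990284639312 tip [ 0.36268134 -0.34396992] 0.10385259284508208 202.39688042368184
sleeve [ 0.40754358 -0.32630875] 22.131114959716797 (47.803279876708984, 11.909835815429688) 203.18398496673433
sleeve [ 0.4078 -0.3243] rect dir 22.26 line 22.02 radial 201.29 (47.962135314941406, 12.757364273071289)
```

View pics/k3z.png

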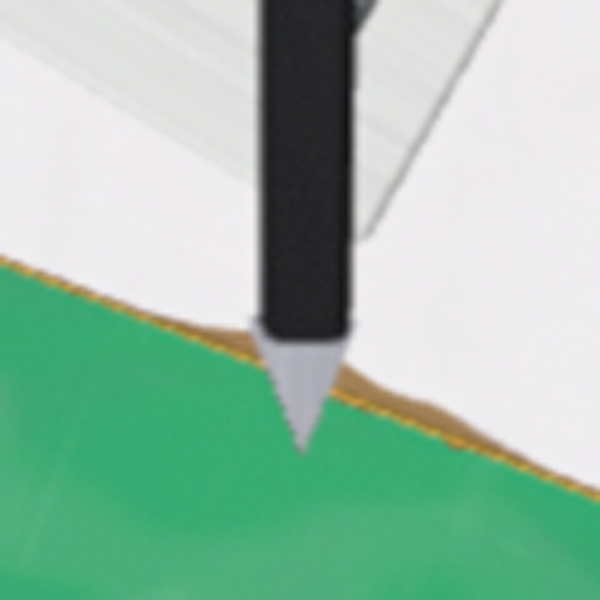

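Run:
```python
from h import *
env.goto([.42,-.05,.3],att(0)); f,W=wrist("z1"); top("z1t"); rep()
c,a,s,p=rect(W,SEAT,.075,.092,.110);print("lid",c,np.degrees(a),s)
```

```text
t83.0 [ 0.4201 -0.0521  0.2997] rot [-1.57   0.    -0.003] F [0.2 0.3 0. ] gap 0.0879
lid [ 0.47751035 -0.14203589] 82.82852172851562 (85.19850158691406, 50.35696792602539)
```

View pics/z1t.png

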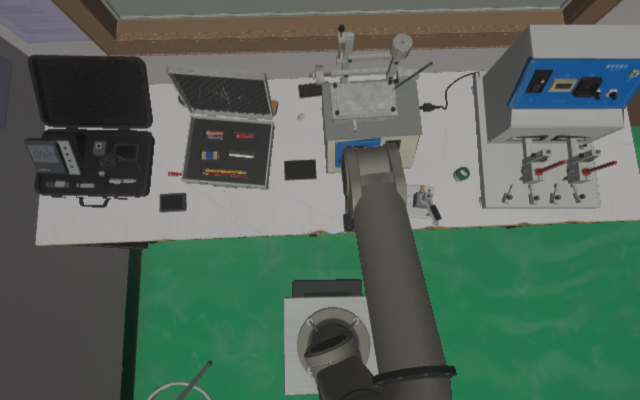

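View pics/k4.png

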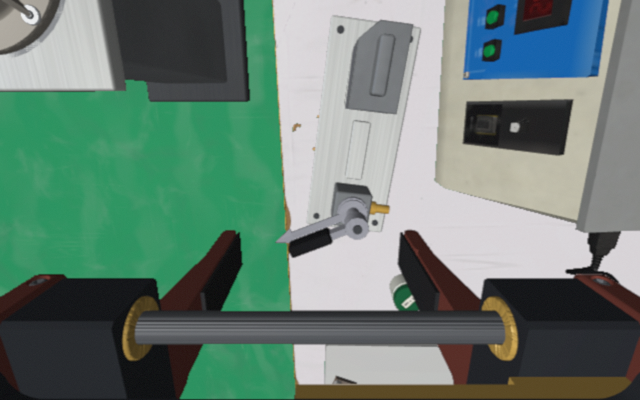

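The top view shows the table clear of plates, with tile (173,202), chuck (175,174) and pot (461,174) where they were. The lid is on the stack and the handle is over the pointer.

Run:
```python
from h import *
env.sign_off()
```

```text
the job is handed in; nothing more can be done
```

The job is done and handed in at about 83 s. I shut the valve, put the lid on the mat, stacked the three plates on the seat, put the lid back on top, and then opened the valve to the pointer. Only three plates were on the table.

- **Valve shut:** the handle read within about 0.5° of the shut stop. It still read shut just before I opened it.
- **Stack:** each plate's chamfered corner lies over the seat's. The plates stopped at tool heights 33, 51 and 69 mm as expected, and the deck heights agreed within 1 mm.
- **Lid:** it is fully down and the same way round, with its top at 104 mm as expected. It sits about 1–2 mm off the seat centre I measured, which is within the play.
- **Handle over pointer:** one corrective nudge of 0.7° left them lined up in the last views. The readings disagree slightly: by direction the handle is about 0.5° past the pointer, and by position anywhere from 0.4° short to 0.9° past.
- **Bystanders:** in the last top view the pot, black tile and red chuck are where they started.

I noticed no knocked plate or slackened grip, and no check failed.

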